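Set the grinder's work-rest dial and clamp it

ROBOT

A 6-joint arm with a two-finger parallel gripper is mounted at the origin on the work surface. World frame = base frame: x ahead of the robot, y to its left, z up, the work surface at z = 0. Lengths are in m, angles in degrees, forces in N, time in s.
With the tool pointing down it reaches from about 0.35 to 0.875 m from the base axis. Payload 4.2 kg.
Tool frame: the origin (TCP) lies midway between the tips of the shut fingers; the grasp point (between the pads) lies 19 mm behind it (r.grasp_offset is the distance from the TCP to the grasp point, in m); z points along the fingers, y is the direction in which the jaws open and shut (so a half turn about z gives the same grasp; the last joint's range is limited). The gripper opens to 87 mm and grips with 3 to 60 N. Pads are 19 mm wide; open, the fingers measure 117 mm over their backs; the gripper's body (75 mm by 190 mm) begins 51 mm behind the grasp point.
Start: joints at [81.051, 22.042, 0.453, 0, -68.411, -14.817], TCP at [0.252, 0.572, 0.223] pointing down, gripper open.
Joint ranges: [-179.83, 179.83], [-69.29, 118.12], [-61.27, 80.66], [-181.25, 117.63], [-171.15, -9.14], [-177.46, 177.46]. Speed limits (degrees/s): [159.86, 159.86, 180, 180, 180, 180].

INTERFACE

Orientations are given as a 3x3 rotation matrix whose columns are the frame's x, y, z axes.
In Python, from station import r gives the robot as it stands.
- The arm moves only by the shell command python3 -m crank 'ROWS'. ROWS is JSON, a list of rows, each a list of 3 entries, a list of its own where there are three numbers: the closure, from -1 (fully open) to 1 (shut), so that 0 is half open, then the shift along the tool's x, y, z as a fraction of full scale, then the turn, a rotation vector about the tool's x, y, z as a fraction of full scale. In form: [[fingers, [dx, dy, dz], [wx, wy, wz]], ...]. A call has 1 to 8 rows; each row shifts and turns the commanded pose from where the row before left it, along the tool's axes as they then stand; what a row does not reach is not made up. Full scale, the value 1, is 100 mm for a shift and 45 degrees for a turn. A row lasts 1/10 s, in which the tool goes at most 50 mm and 8.59 degrees, less where a joint would pass 70% of its speed; a pose out of reach is approached as far as the arm can. A call with a number of a shift or a turn outside -1 to 1 is refused whole. A call with a gripper value outside its range is refused whole. The fingers move at their own pace and stop on an object; the grip force is fixed at half the most. Time passes only in rows, so rows that do not move let the fingers close. It gives the time, the measured TCP pose, the force and the opening at its end, in the units of the state.
- r.sense(): the state, without advancing time (a new reading comes with each control period).
- r.capture(name): name is "scene" or "top"; returns a dict with "img" (384x512x3 uint8, blue, green, red), "fx", "fy", "cx", "cy" (pixels), "dist" ([k1, k2, p1, p2, k3] as OpenCV has them; the pictures are not rectified), "R" (3x3) and "t" (3): a world point X has camera coordinates R X + t. Camera axes: x right, y down, z forward; pixel columns grow to the right and rows downward; lengths in m; the calibration is good to about 2 mm. A picture is of the moment at which its call begins. There is no depth.
- r.finish_job(): hands the job in, once; it reports no verdict.
The state is a dict: "time_s": time; "joints": joint angles; "joint_velocities": joint speeds; "effort": joint torques, N m; "tcp_pos": TCP position; "ee_rot": TCP orientation; "wrist_force": force on the tool from outside, world axes, zero at the start; "moment": the same for the moment, N m; "gripper_width": opening from 0.0 (shut) to 1.0 (fully open).
Only numpy, scipy, OpenCV 4.12 (cv2) and the standard library are available. Lean on these libraries where they do the work, as an engineer would, in place of code of your own. Each camera call takes 0.05 s, during which the arm holds its last target.

TASK

Set the grinder's swivel work-rest: with a fingertip, push the post on the round dial so that the dial turns until its index mark lines up with the target line, the one line that crosses the whole width of the scale ring. Then push the clamp lever's knob round anticlockwise until the lever is fully home against its stop, leaving the dial on its line. Only push: do not take the post or the knob between the fingers, and leave everything else on the bench where it is.

Things in the scene. Friction and masses are not known exactly. Their poses are not given: they have to be found in the camera images.
- dial_axis (a point): the dial's turning axis (vertical), at the height of the dial's flat top, 36 mm above the bench. The fixture is a blue steel plate 230 x 310 mm, 16 mm thick, fixed to the bench, its position and yaw varying. The dial is a round steel disc of 64 mm radius with a bevelled edge, lying on the scale ring
- dial_index (a point): outer end of the index mark, a dark radial line 5 mm wide on the dial's top and bevel from 22 to 64 mm from the axis; this point is at 65 mm from the axis, 25 mm above the bench, and turns with the dial
- dial_post (a point): middle of the dial's push post, an upright dark steel round post of 20 mm diameter, 48 mm from the dial axis, straight opposite the index mark; it stands on the dial from 36 to 72 mm above the bench, this point is at 54 mm
- scale_zero (a point): inner end of the target line, at 65 mm from the dial axis, 25 mm above the bench. The target line is the only one that runs across the whole width of the scale ring (5 mm wide, from 66 to 94 mm from the axis); the other lines, every 10 degrees, are thin (1.5 mm) and at most 9 mm long. The ring is a fixed flat aluminium ring around the dial, 95 mm outer radius, top at 24 mm above the bench; its yaw varies
- dial (a joint): angle of the dial, rad, growing anticlockwise seen from above; range -2.2 to 2.2. The value at the target line varies: take it from the two marks. It starts 0.5 to 2.1 rad clockwise of the target line, so it needs an anticlockwise turn. Turns stiffly with friction of 0.14 N m (about 3 N at the post) and stays where it is left
- lever (a joint): angle of the clamp lever, rad, growing anticlockwise seen from above: 0 = open, pointing roughly to the right (away from the dial); 1.2 = clamped, against its stop, pointing roughly away from the robot beside the scale ring. Starts at 0 to 0.25. Friction 0.2 N m (about 2.5 N at the knob); stays where it is left
- lever_knob (a point): middle height (64 mm above the bench) of the clamp lever's knob, an upright black round post of 24 mm diameter, reaching from 30 to 82 mm above the bench, 80 mm from the lever's pivot. The lever's flat arm, 14 mm wide, lies from 31 to 43 mm above the bench
- lever_pivot (a point): the clamp lever's vertical turning axis, 37 mm above the bench; its round steel hub of 32 mm diameter reaches up to 44 mm
- nut: hexagon steel nut, 36 mm across flats, 18 mm high, on the far left corner of the fixture's plate; origin at the centre of its underside (tools: on their long axis); to be left alone
- vblock: dark steel V-block 40 x 30 x 32 mm high, on the plate's near right corner; origin at the centre of its underside (tools: on their long axis); to be left alone
- can: upright plain metal can, 60 mm diameter, 130 mm high, on the bench beyond the fixture; origin at the centre of its underside (tools: on their long axis); to be left alone
- wrench: wrench lying on the bench to the left of the fixture; origin at the centre of its underside (tools: on their long axis); to be left alone
- screwdriver: screwdriver lying on the bench beyond the fixture, to the right; origin at the centre of its underside (tools: on their long axis); to be left alone
- bar: flat steel bar 50 x 120 x 8 mm lying on the bench beyond the fixture; origin at the centre of its underside (tools: on their long axis); to be left alone
- wood: wooden block 50 x 90 x 30 mm high on the bench, on the near left; origin at the centre of its underside (tools: on their long axis); to be left alone

How it is judged:
By the outcome, as a careful person would: the job done as asked, in the order asked, and still so for the second after the job is handed in, with the robot touching nothing.
It also fails if it takes over 64 s, if anything falls off the work surface, if the arm or the gripper's body presses on something with over 40 N, if the wrist force passes 120 N, or if a joint passes its speed limit or range.

## Working session

There is one attempt and no reset: what is moved stays moved. The work goes in short steps, Python scripts to look and compute and a shell command to move; the robot and the scene stay as the last step left them, time stands still between calls to the robot, and variables do not carry over. Pictures are saved under pics/ and viewed, and the job is handed in when it is done.

```bash
ls; mkdir -p pics; python3 - <<'E'
from station import r
import cv2, json
s=r.sense(); print(s)
for n in("scene","top"):
    c=r.capture(n); cv2.imwrite(f"pics/{n}0.png",c["img"]); print(n,{k:(v.tolist() if hasattr(v,'tolist') else v) for k,v in c.items() if k!="img"})
E
```

```text
pics
{'time_s': 0.0, 'joints': array([ 8.10511187e+01,  2.20886344e+01,  3.80391593e-01, -2.57605025e-02,
       -6.84115292e+01, -1.48161607e+01]), 'joint_velocities': array([-0.05554551, -0.03297171,  0.05770952,  0.03077089,  0.00834765,
       -0.15099149]), 'effort': array([ 4.54885640e-04, -3.90663671e+01,  1.87404585e+01,  4.21973571e+00,
        1.09541687e-02, -1.95192233e-04]), 'tcp_pos': array([0.25162697, 0.57145843, 0.22149455]), 'ee_rot': array([[ 9.15138908e-01, -4.03137984e-01, -7.38142278e-04],
       [-4.03138639e-01, -9.15136732e-01, -1.99990277e-03],
       [ 1.30735659e-04,  2.12776251e-03, -9.99997728e-01]]), 'wrist_force': array([-0.34716951,  0.63031172, -0.01025039]), 'moment': array([0.0823739 , 0.01363924, 0.02192613]), 'gripper_width': 0.9999578096834677}
scene {'fx': 482.5560209198066, 'fy': 482.5560209198066, 'cx': 248.7320465188085, 'cy': 185.55977296332333, 'dist': [-0.1372087368443717, 0.0, 0.0, 0.0, 0.0], 'R': [[-0.8402218808343687, 0.5422069244711358, 0.006232336857670236], [0.35298112532161047, 0.5556439317446488, -0.7527709786396108], [-0.4116205973148634, -0.6302947502326984, -0.6582529997616838]], 't': [0.4509646258581035, -0.17220496223355253, 1.454463888120374]}
top {'fx': 360.97847106304147, 'fy': 360.97847106304147, 'cx': 256.09226701291294, 'cy': 196.80535874713917, 'dist': [-0.05998181143122078, 0.0, 0.0, 0.0, 0.0], 'R': [[-0.006965621846632441, -0.9998197364746748, 0.01766280464709603], [-0.992978705280676, 0.004829936761214774, -0.1181945961962507], [0.11808797979219483, -0.018362087751517448, -0.9928333509517113]], 't': [0.06440297540799504, 0.5741929833714042, 0.7267403904059491]}
```

View pics/scene0.png

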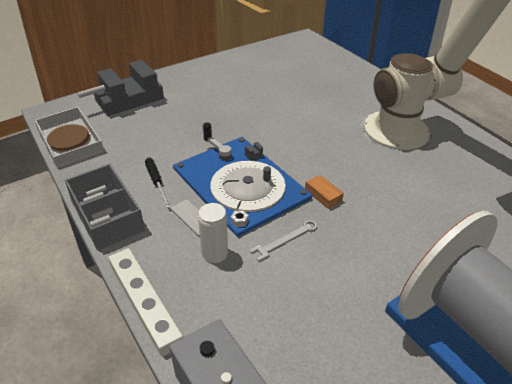

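View pics/top0.png

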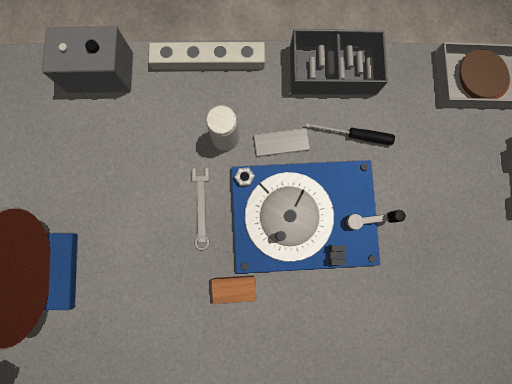

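The top view shows the dial centred near (289,216). Its index points up and right, at about (302,192). The target line is at about (264,187), the post at (280,237), the lever hub at (355,222) and the knob at (397,216). I'll measure these precisely next.

```bash
cat > h.py <<'E'
import numpy as np, cv2
from station import r
def ray(c,px,z):
    K=np.array([[c["fx"],0,c["cx"]],[0,c["fy"],c["cy"]],[0,0,1]])
    u=cv2.undistortPoints(np.array(px,float).reshape(-1,1,2),K,np.array(c["dist"])).reshape(-1,2)
    R=np.array(c["R"]);t=np.array(c["t"])
    d=np.c_[u,np.ones(len(u))]@R; o=-R.T@t
    return o+d*((z-o[2])/d[:,2])[:,None]
def proj(c,X):
    K=np.array([[c["fx"],0,c["cx"]],[0,c["fy"],c["cy"]],[0,0,1]])
    R=np.array(c["R"]);t=np.array(c["t"])
    return cv2.projectPoints(np.array(X,float).reshape(-1,1,3),cv2.Rodrigues(R)[0],t,K,np.array(c["dist"]))[0].reshape(-1,2)
def rect(c,x0,x1,y0,y1,z,s=0.0005):
    # metric top-down map of plane z: row0 = x1, col0 = y1
    xs=np.arange(x1,x0,-s); ys=np.arange(y1,y0,-s)
    Y,X=np.meshgrid(ys,xs)
    p=proj(c,np.c_[X.ravel(),Y.ravel(),np.full(X.size,z)]).astype(np.float32).reshape(X.shape+(2,))
    return cv2.remap(c["img"],p[...,0],p[...,1],cv2.INTER_CUBIC)
E
python3 - <<'E'
from h import *
c=r.capture("top")
print(ray(c,[(289,216)],.024),ray(c,[(397,216)],.082))
cv2.imwrite("pics/crop.png",cv2.resize(c["img"][150:285,220:420],None,fx=4,fy=4,interpolation=cv2.INTER_CUBIC))
s=r.capture("scene")
cv2.imwrite("pics/crops.png",cv2.resize(s["img"][110:235,165:325],None,fx=5,fy=4.8,interpolation=cv2.INTER_CUBIC))
E
```

```text
[[ 0.5342979  -0.00878903  0.024     ]] [[ 0.52894835 -0.21838501  0.082     ]]
```

View pics/crop.png

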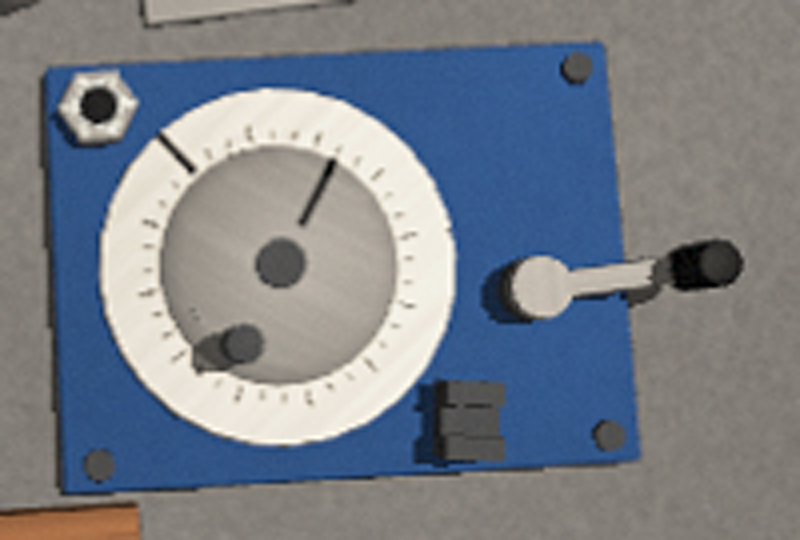

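View pics/crops.png

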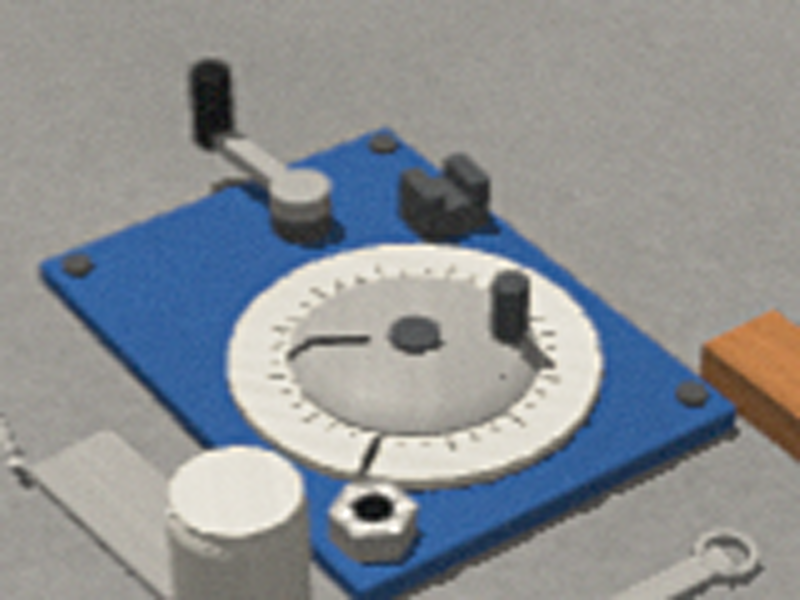

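```bash
cat >> h.py <<'E'
def fit(c,dbg=None):
    # ring centre from ring outer edge (z=.024)
    img=c["img"]; s=.0005; x0,x1,y0,y1=.40,.67,-.25,.13
    m=rect(c,x0,x1,y0,y1,.024)
    hsv=cv2.cvtColor(m,cv2.COLOR_BGR2HSV)
    w=((hsv[...,1]<50)&(hsv[...,2]>190)).astype(np.uint8)
    w=cv2.morphologyEx(w,cv2.MORPH_CLOSE,np.ones((15,15)))
    cs,_=cv2.findContours(w,cv2.RETR_EXTERNAL,cv2.CHAIN_APPROX_NONE)
    k=max(cs,key=cv2.contourArea)
    k=cv2.convexHull(k)
    (cx,cy),ax,an=cv2.fitEllipse(k)
    ctr=np.array([x1-cy*s,y1-cx*s])
    return ctr,np.array(ax)*s/2,m
def polar(m,ctr,r0,r1,x1=.67,y1=.13,s=.0005):
    # darkness vs angle averaged over r0..r1
    th=np.deg2rad(np.arange(-180,180,.25)); rr=np.arange(r0,r1,.001)
    T,Rr=np.meshgrid(th,rr)
    X=ctr[0]+Rr*np.cos(T);Y=ctr[1]+Rr*np.sin(T)
    g=cv2.cvtColor(m,cv2.COLOR_BGR2GRAY)
    v=cv2.remap(g,((y1-Y)/s).astype(np.float32),((x1-X)/s).astype(np.float32),cv2.INTER_LINEAR)
    return np.rad2deg(th),v.astype(float).mean(0)
def dip(th,v,thr=.5,lo=None,hi=None):
    if lo is not None: k=(th>=lo)&(th<=hi); th,v=th[k],v[k]
    d=np.clip(np.median(v)-v,0,None); d=np.where(d>thr*d.max(),d,0)
    i=d.argmax(); k=np.abs(th-th[i])<6
    return (th[k]*d[k]).sum()/d[k].sum(), d.max()
E
python3 - <<'E'
from h import *
c=r.capture("top"); ctr,ax,m=fit(c); print(ctr,ax)
print("target",[dip(*polar(m,ctr,a,b)) for a,b in((.078,.092),(.08,.085),(.085,.092))])
m36=rect(c,.40,.67,-.25,.13,.036)
print("index",[dip(*polar(m36,ctr,a,b),lo=-90,hi=40) for a,b in((.025,.05),(.025,.035),(.035,.05))])
# post top z=.072; knob z=.082 ; pick pixel centres
def P(x,y,z): return ray(c,[(220+x/4,150+y/4)],z)[0]
print("post",P(243,343,.072),"knob",P(720,263,.082),"hub",P(543,287,.044))
p=P(243,343,.072)[:2]-ctr; print(np.hypot(*p),np.rad2deg(np.arctan2(p[1],p[0])))
p=P(720,263,.082)[:2]-P(543,287,.044)[:2]; print(np.hypot(*p),np.rad2deg(np.arctan2(p[1],p[0])))
for n,x,y in(("TL",48,68),("TR",605,42),("BR",640,460),("BL",63,492)): print(n,P(x,y,.016))
print("vb",P(440,380,.032),P(505,460,.032)," nut",P(98,105,.034))
E
```

```text
[ 0.53495573 -0.00925531] [0.09423101 0.09436598]
target [(np.float64(42.00673802242609), np.float64(194.42857142857142)), (np.float64(41.9927182093637), np.float64(187.66666666666666)), (np.float64(42.01802805280527), np.float64(195.85714285714283))]
index [(np.float64(-28.25031706285975), np.float64(120.32000000000001)), (np.float64(-28.230366839806397), np.float64(122.90909090909092)), (np.float64(-28.257980894222925), np.float64(118.33333333333334))]
post [0.49219143 0.01348837 0.072     ] knob [ 0.52939522 -0.22454533  0.082     ] hub [ 0.52005554 -0.14575476  0.044     ]
0.048436149613889576 151.99425818315763
0.07934219303400843 -83.23981321659055
TL [0.64218352 0.11263499 0.016     ]
TR [ 0.65616215 -0.19428126  0.016     ]
BR [ 0.42840288 -0.20347526  0.016     ]
BL [0.41526979 0.10464927 0.016     ]
vb [ 0.47245225 -0.09295992  0.032     ] [ 0.43064406 -0.12602761  0.032     ]  nut [0.61847038 0.08526636 0.034     ]
```

```bash
python3 - <<'E'
from h import *
t=r.capture("top"); s=r.capture("scene")
T=[[.2516,.5715,.2215],[.2516,.5715,.35]]
print("tcp",proj(t,T),proj(s,T))
for z in(0,.1,.2,.3): print(z,"wheel right edge top-view",ray(t,[(50,280),(20,210),(76,235)],z)[:,:2].round(3).tolist(),"scene",ray(s,[(497,220),(402,310),(388,305)],z)[:,:2].round(3).tolist())
print("can",ray(t,[(222,118)],.13), "camS",-s["R"].T@s["t"],"camT",-t["R"].T@t["t"])
E
```

```text
tcp [[ -64.39352674  387.8520537 ]
 [-141.70594448  422.98829677]] [[544.70975903 221.78576954]
 [573.48173769 168.30180946]]
0 wheel right edge top-view [[0.399, 0.509], [0.552, 0.586], [0.496, 0.455]] scene [[0.069, 0.422], [0.467, 0.472], [0.483, 0.446]]
0.1 wheel right edge top-view [[0.41, 0.454], [0.543, 0.521], [0.495, 0.407]] scene [[0.186, 0.464], [0.537, 0.508], [0.55, 0.485]]
0.2 wheel right edge top-view [[0.421, 0.399], [0.535, 0.456], [0.493, 0.359]] scene [[0.304, 0.506], [0.606, 0.544], [0.618, 0.524]]
0.3 wheel right edge top-view [[0.432, 0.344], [0.526, 0.391], [0.492, 0.31]] scene [[0.421, 0.548], [0.675, 0.579], [0.685, 0.563]]
can [[0.71331558 0.12615645 0.13      ]] camS [1.03838274 0.76790945 0.82496376] camT [0.48479071 0.07496252 0.78826107]
```

```bash
python3 -m crank '[[1,[0,0,-0.3],[0,0,0]],[1,[0.05,0.3,-0.2],[0,0,0]],[1,[0.05,0.4,0],[0,0,0]],[1,[0.05,0.4,0],[0,0,0]],[1,[0.05,0.4,0],[0,0,0]],[1,[0.05,0.3,0],[0,0,0]]]'
```

```text
time_s: 0.95
tcp_pos: [0.2016, 0.3949, 0.2727]
ee_rot: [[0.915, -0.403, -0.0], [-0.403, -0.915, 0.0], [-0.0, -0.0, -1.0]]
wrist_force: [-0.2, 0.3, 0.5]
gripper_width: 0.539
```

```bash
python3 -m crank '[[1,[0,0,0],[0,0,-0.176]],[1,[0,0,0],[0,0,-0.176]],[1,[0,0,0],[0,0,-0.177]],[1,[0.3,0.3,0],[0,0,0]],[1,[0.3,0.3,0],[0,0,0]],[1,[0.3,0.3,0],[0,0,0]],[1,[0.3,0.3,0],[0,0,0]],[1,[0.3,0.3,0],[0,0,0]]]'
```

```text
time_s: 1.75
tcp_pos: [0.3531, 0.2459, 0.2729]
ee_rot: [[1.0, 0.001, 0.001], [0.001, -1.0, 0.001], [0.001, -0.001, -1.0]]
wrist_force: [-0.2, 1.3, 0.3]
gripper_width: 0.006
```

```bash
python3 -m crank '[[1,[0.3,0.3,0],[0,0,0]],[1,[0.3,0.3,0.2],[0,0,0]],[1,[0.3,0.3,0.3],[0,0,0]],[1,[0.3,0.3,0.3],[0,0,0]],[1,[0.2,0.3,0.3],[0,0,0]],[1,[0,0.1,0.2],[0,0,0]],[1,[0,0,0],[0,0,0]]]'
```

```text
time_s: 2.45
tcp_pos: [0.4882, 0.0872, 0.1418]
ee_rot: [[1.0, -0.003, -0.007], [-0.003, -1.0, -0.003], [-0.007, 0.003, -1.0]]
wrist_force: [-0.3, 0.7, 0.1]
gripper_width: 0.002
```

```bash
python3 -m crank '[[1,[0.02,0.05,0.4],[0,0,0]],[1,[0.02,0.05,0.3],[0,0,0]],[1,[0,0,0.2],[0,0,0]],[1,[0,0,0],[0,0,0]]]'; python3 - <<'E'
from h import *
for n,a in(("scene",(110,235,165,325)),("top",(130,330,200,420))):
    c=r.capture(n); i=c["img"][a[0]:a[1],a[2]:a[3]]; cv2.imwrite(f"pics/{n}1.png",cv2.resize(i,None,fx=3.6,fy=3,interpolation=cv2.INTER_CUBIC) if n=="top" else cv2.resize(i,None,fx=5,fy=4.8,interpolation=cv2.INTER_CUBIC))
E
```

```text
time_s: 2.85
tcp_pos: [0.493, 0.0799, 0.0537]
ee_rot: [[1.0, 0.002, -0.003], [0.002, -1.0, -0.002], [-0.003, 0.002, -1.0]]
wrist_force: [-0.6, 0.4, 0.2]
gripper_width: 0.006
```

View pics/scene1.png

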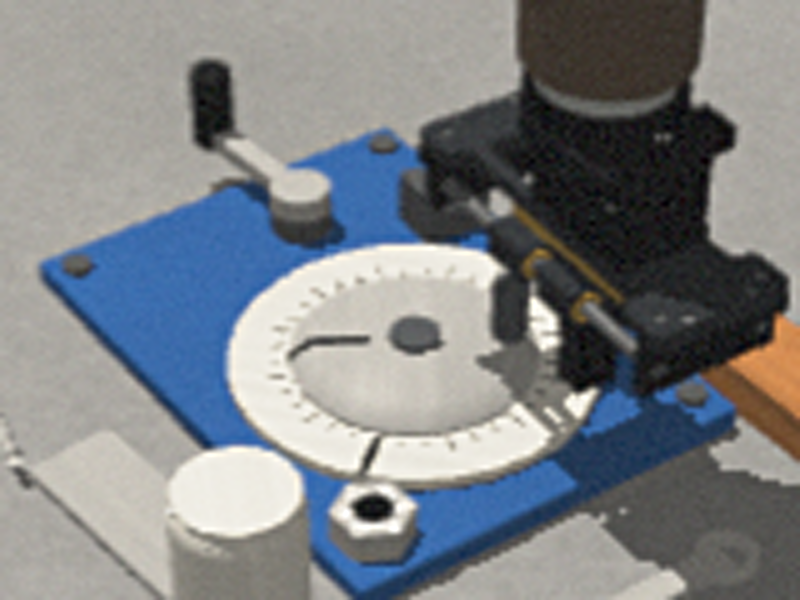

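View pics/top1.png

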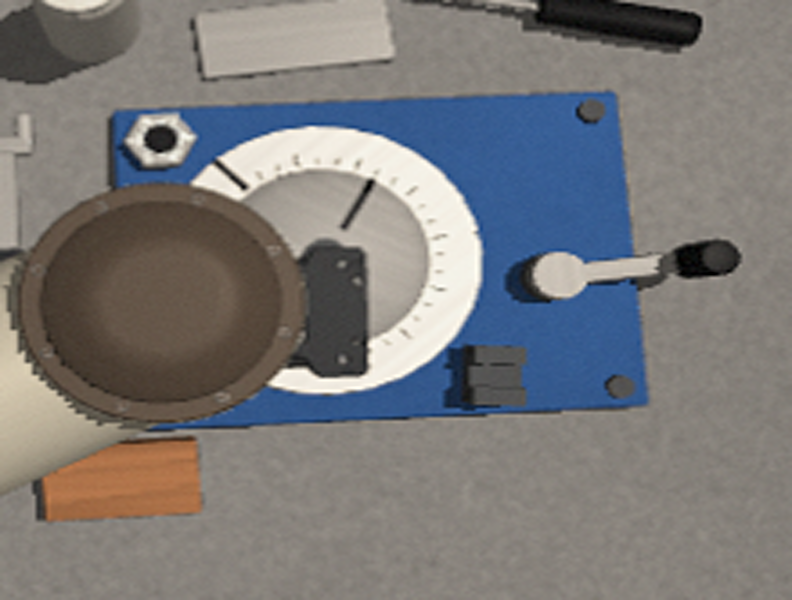

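```bash
python3 -m crank '[[1,[0,0.15,0.05],[0,0,0]],[1,[0,0.1,0],[0,0,0]],[1,[0,0.05,0],[0,0,0]],[1,[0,0.05,0],[0,0,0]],[1,[0,0.05,0],[0,0,0]],[1,[0,0.05,0],[0,0,0]],[1,[0,0,0],[0,0,0]]]'
```

```text
time_s: 3.65
tcp_pos: [0.4941, 0.0341, 0.0498]
ee_rot: [[1.0, -0.0, -0.0], [-0.0, -1.0, -0.0], [-0.0, 0.0, -1.0]]
wrist_force: [-0.1, -0.1, -0.3]
gripper_width: 0.005
```

```bash
python3 -m crank '[[1,[-0.02,0.05,0.02],[0,0,0]],[1,[0,0.05,0],[0,0,0]]]';python3 -m crank '[[1,[0,0.05,0],[0,0,0]]]';python3 -m crank '[[1,[0,0.05,0],[0,0,0]]]';python3 - <<'E'
from h import *
for n,a in(("scene",(110,235,165,325)),("top",(130,330,200,420))):
    c=r.capture(n); i=c["img"][a[0]:a[1],a[2]:a[3]]; cv2.imwrite(f"pics/{n}2.png",cv2.resize(i,None,fx=3.6,fy=3,interpolation=cv2.INTER_CUBIC) if n=="top" else cv2.resize(i,None,fx=5,fy=4.8,interpolation=cv2.INTER_CUBIC))
E
```

```text
time_s: 3.85
tcp_pos: [0.4912, 0.0256, 0.048]
ee_rot: [[1.0, 0.0, -0.001], [0.0, -1.0, 0.001], [-0.001, -0.001, -1.0]]
wrist_force: [-6.3, 8.3, 5.0]
gripper_width: 0.006
time_s: 3.95
tcp_pos: [0.4903, 0.0204, 0.0476]
ee_rot: [[1.0, 0.0, -0.003], [0.0, -1.0, 0.001], [-0.003, -0.001, -1.0]]
wrist_force: [-6.2, 6.4, 2.4]
gripper_width: 0.004
time_s: 4.05
tcp_pos: [0.4902, 0.0152, 0.0474]
ee_rot: [[1.0, 0.0, -0.004], [0.0, -1.0, 0.001], [-0.004, -0.001, -1.0]]
wrist_force: [-4.7, 5.0, 1.6]
gripper_width: 0.005
```

View pics/scene2.png

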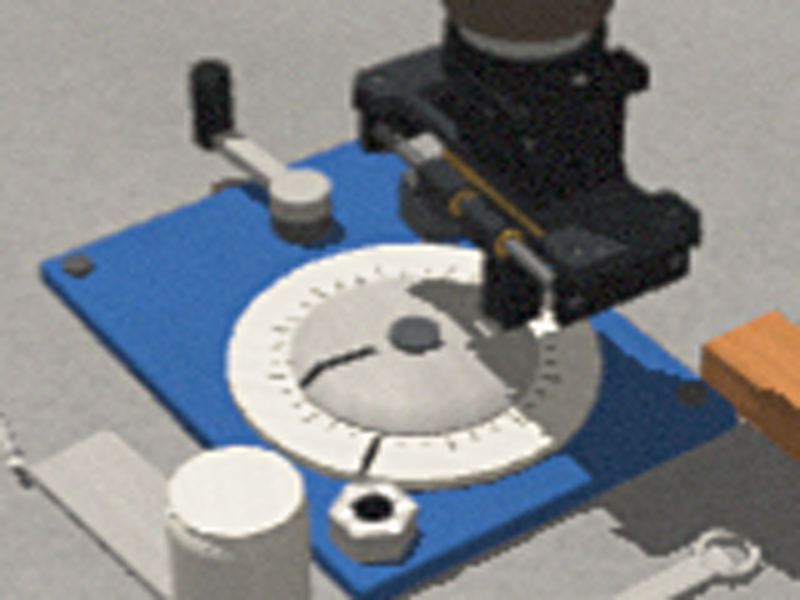

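View pics/top2.png

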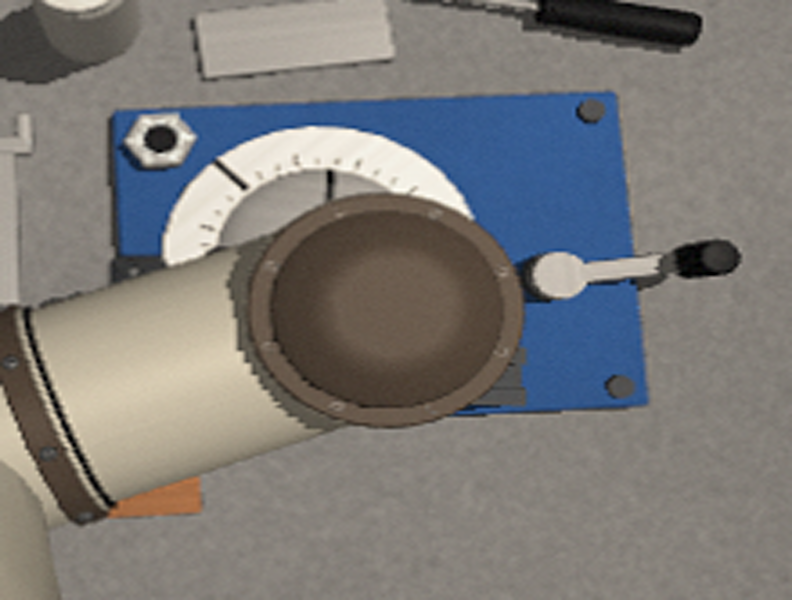

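The dial is turning with the push; in the top view the index is now almost straight up, at about (331,185) in the crop. I'll measure its angle to find the contact offset.

```bash
cat >> h.py <<'E'
C=np.array([.53496,-.00926])
def index(c,lo,hi,a=.05,b=.055):
    m36=rect(c,.40,.67,-.25,.13,.036); return dip(*polar(m36,C,a,b),lo=lo,hi=hi)
def target(c):
    m=rect(c,.40,.67,-.25,.13,.024); return dip(*polar(m,C,.08,.092),lo=30,hi=54)
E
python3 - <<'E'
from h import *
c=r.capture("top"); s=r.capture("scene")
for q,n in((c,"top"),(s,"scene")):
    print(n,index(q,-30,30,.048,.055),index(q,-30,30,.03,.05),target(q))
E
```

```text
top (np.float64(-4.33976018271793), np.float64(131.14285714285714)) (np.float64(-4.456782505676769), np.float64(57.66666666666666)) (np.float64(42.00452370270674), np.float64(189.0))
scene (np.float64(-2.835699314024391), np.float64(141.0)) (np.float64(-2.6127983789009246), np.float64(138.42857142857142)) (np.float64(42.16182936526498), np.float64(180.58333333333334))
```

```bash
python3 -m crank '[[1,[0,0.05,0],[0,0,0]],[1,[0,0.05,0],[0,0,0]],[1,[0.01,0.05,0],[0,0,0]],[1,[0.02,0.05,0],[0,0,0]],[1,[0.02,0.04,0],[0,0,0]],[1,[0.02,0.03,0],[0,0,0]],[1,[0,0,0],[0,0,0]]]';python3 - <<'E'
from h import *
c=r.capture("top"); s=r.capture("scene")
for q,n in((c,"top"),(s,"scene")):
    print(n,index(q,10,55,.048,.055),index(q,10,55,.03,.05),target(q))
for n,c,a in(("scene",s,(110,235,165,325)),("top",c,(130,330,200,420))):
    i=c["img"][a[0]:a[1],a[2]:a[3]]; cv2.imwrite(f"pics/{n}3.png",cv2.resize(i,None,fx=3.6,fy=3,interpolation=cv2.INTER_CUBIC) if n=="top" else cv2.resize(i,None,fx=5,fy=4.8,interpolation=cv2.INTER_CUBIC))
E
```

```text
time_s: 4.95
tcp_pos: [0.4999, -0.0127, 0.0478]
ee_rot: [[1.0, 0.001, 0.001], [0.001, -1.0, -0.0], [0.001, 0.0, -1.0]]
wrist_force: [-0.4, 0.4, -0.4]
gripper_width: 0.007
top (np.float64(29.41007317239965), np.float64(129.42857142857144)) (np.float64(29.3998289468161), np.float64(116.04761904761904)) (np.float64(42.00667233106756), np.float64(187.5))
scene (np.float64(30.233287300603127), np.float64(148.57142857142858)) (np.float64(30.272457470287463), np.float64(148.3809523809524)) (np.float64(42.16080443114892), np.float64(181.16666666666669))
```

View pics/scene3.png

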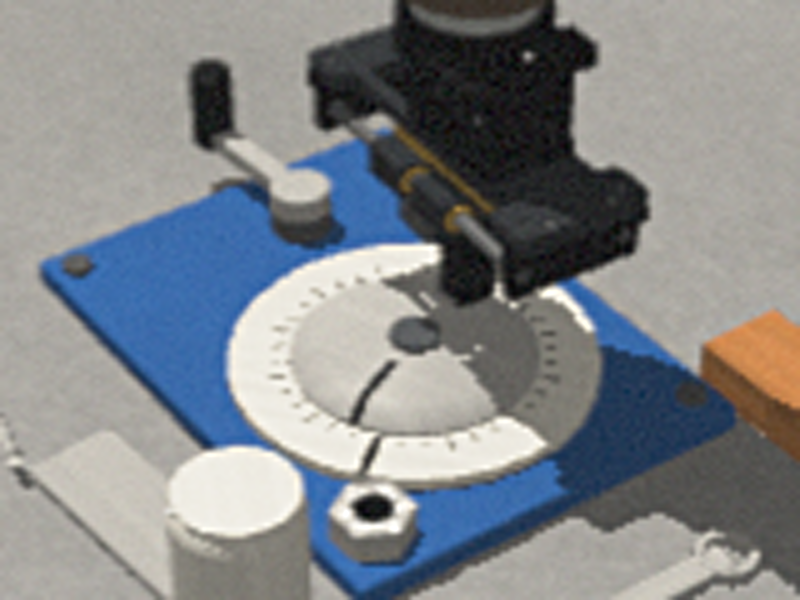

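View pics/top3.png

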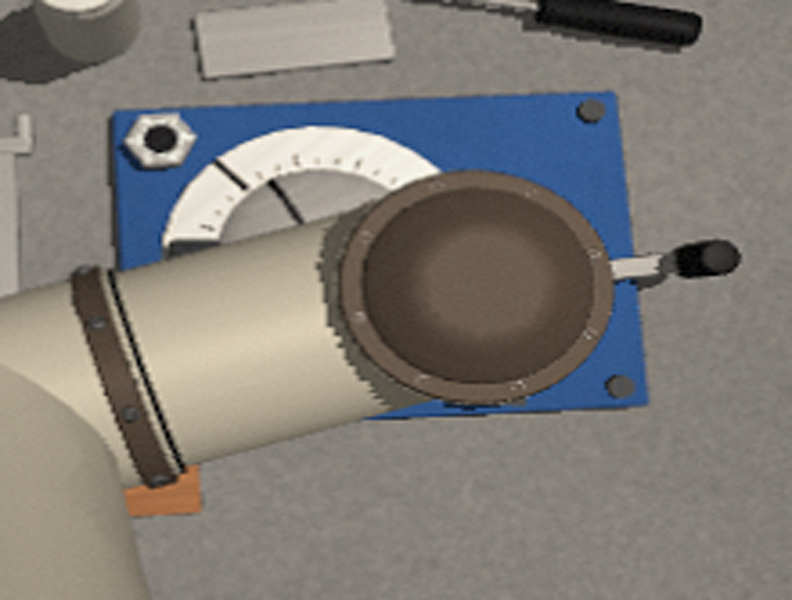

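```bash
python3 -m crank '[[1,[0,0.03,0],[0,0,0]],[1,[0,0.02,0],[0,0,0]],[1,[0,0.015,0],[0,0,0]],[1,[0,0,0],[0,0,0]]]';python3 - <<'E'
from h import *
c=r.capture("top"); s=r.capture("scene")
for q,n in((c,"top"),(s,"scene")):
    print(n,index(q,20,60,.048,.055),index(q,20,60,.03,.05),target(q))
E
```

```text
time_s: 5.45
tcp_pos: [0.5013, -0.0182, 0.0484]
ee_rot: [[1.0, 0.001, 0.005], [0.001, -1.0, 0.001], [0.005, -0.001, -1.0]]
wrist_force: [2.3, 4.0, -1.6]
gripper_width: 0.008
top (np.float64(36.870708572237554), np.float64(125.42857142857144)) (np.float64(36.66241674390533), np.float64(112.61904761904762)) (np.float64(42.00279769190418), np.float64(187.54166666666666))
scene (np.float64(37.17451267524487), np.float64(165.57142857142858)) (np.float64(37.234819775203476), np.float64(151.14285714285714)) (np.float64(42.15956775700934), np.float64(181.25))
```

```bash
python3 -m crank '[[1,[-0.01,0.02,0],[0,0,0]],[1,[0,0.007,0],[0,0,0]],[1,[0,0,0],[0,0,0]]]';python3 - <<'E'
from h import *
c=r.capture("top"); s=r.capture("scene")
for q,n in((c,"top"),(s,"scene")):
    print(n,index(q,30,60,.048,.055),index(q,30,60,.03,.05),target(q))
E
```

```text
time_s: 5.85
tcp_pos: [0.5013, -0.0204, 0.0488]
ee_rot: [[1.0, 0.002, 0.007], [0.002, -1.0, 0.002], [0.007, -0.002, -1.0]]
wrist_force: [3.6, 5.7, -0.7]
gripper_width: 0.0
top (np.float64(39.88492508052094), np.float64(127.50000000000001)) (np.float64(39.89646938427426), np.float64(113.35714285714286)) (np.float64(42.00612732888313), np.float64(188.16666666666666))
scene (np.float64(40.05774153651451), np.float64(145.35714285714283)) (np.float64(40.28738379473032), np.float64(147.83333333333331)) (np.float64(42.156804456720195), np.float64(181.08333333333331))
```

```bash
python3 -m crank '[[1,[0,0.012,0],[0,0,0]],[1,[0,0,0],[0,0,0]]]';python3 - <<'E'
from h import *
c=r.capture("top"); s=r.capture("scene")
for q,n in((c,"top"),(s,"scene")):
    print(n,index(q,30,60,.048,.055),index(q,30,60,.03,.05),target(q))
E
```

```text
time_s: 6.15
tcp_pos: [0.5016, -0.0215, 0.0489]
ee_rot: [[1.0, 0.002, 0.007], [0.002, -1.0, 0.002], [0.007, -0.002, -1.0]]
wrist_force: [5.4, 6.0, -0.5]
gripper_width: 0.006
top (np.float64(41.385290620409876), np.float64(125.71428571428571)) (np.float64(41.39701486208578), np.float64(113.61904761904762)) (np.float64(42.00379973178364), np.float64(188.91666666666666))
scene (np.float64(41.6854003575171), np.float64(141.85714285714286)) (np.float64(41.918742488410686), np.float64(147.04761904761904)) (np.float64(42.161950934579444), np.float64(181.70833333333331))
```

```bash
python3 -m crank '[[1,[0,0.004,0],[0,0,0]],[1,[0,0,0],[0,0,0]]]';python3 - <<'E'
from h import *
c=r.capture("top"); s=r.capture("scene")
for q,n in((c,"top"),(s,"scene")):
    print(n,index(q,30,60,.048,.055),index(q,30,60,.03,.05),target(q))
E
```

```text
time_s: 6.45
tcp_pos: [0.5018, -0.0218, 0.0489]
ee_rot: [[1.0, 0.002, 0.008], [0.002, -1.0, 0.002], [0.008, -0.002, -1.0]]
wrist_force: [4.4, 6.2, -1.7]
gripper_width: 0.003
top (np.float64(41.99567402145988), np.float64(122.0)) (np.float64(41.87450300910336), np.float64(111.97619047619047)) (np.float64(42.003155285102544), np.float64(187.04166666666666))
scene (np.float64(42.00942894714754), np.float64(150.3571428571429)) (np.float64(42.279616146970135), np.float64(140.5)) (np.float64(42.15890688259109), np.float64(182.08333333333334))
```

```bash
python3 -m crank '[[1,[0,-0.03,0],[0,0,0]],[1,[-0.05,-0.15,0],[0,0,0]],[1,[0,-0.05,-0.3],[0,0,0]],[1,[-0.1,0,-0.45],[0,0,0]],[1,[-0.35,0,-0.2],[0,0,0]],[1,[-0.35,0,0],[0,0,0]],[1,[0,0,0],[0,0,0]]]';python3 - <<'E'
from h import *
c=r.capture("top"); s=r.capture("scene")
for q,n in((c,"top"),(s,"scene")):
    ctr,ax,m=fit(q); print(n,ctr,ax)
    print(index(q,30,60,.048,.055),index(q,30,60,.03,.05),target(q))
for n,c,a in(("scene",s,(110,235,165,325)),("top",c,(130,330,200,420))):
    i=c["img"][a[0]:a[1],a[2]:a[3]]; cv2.imwrite(f"pics/{n}4.png",cv2.resize(i,None,fx=3.6,fy=3,interpolation=cv2.INTER_CUBIC) if n=="top" else cv2.resize(i,None,fx=5,fy=4.8,interpolation=cv2.INTER_CUBIC))
E
```

```text
time_s: 7.25
tcp_pos: [0.4077, -0.0018, 0.1427]
ee_rot: [[1.0, 0.0, -0.004], [0.0, -1.0, -0.001], [-0.004, 0.001, -1.0]]
wrist_force: [0.0, 0.8, -0.2]
gripper_width: 0.004
top [ 0.5350152  -0.00936444] [0.09458811 0.09465958]
(np.float64(41.99561603479115), np.float64(131.35714285714286)) (np.float64(41.78861478794427), np.float64(122.38095238095238)) (np.float64(42.004869654364384), np.float64(194.0))
scene [0.55628667 0.00228014] [0.09644894 0.12143947]
(np.float64(42.00571477555219), np.float64(146.64285714285714)) (np.float64(42.28225919767687), np.float64(139.02380952380952)) (np.float64(42.16179190751445), np.float64(182.58333333333334))
```

View pics/scene4.png

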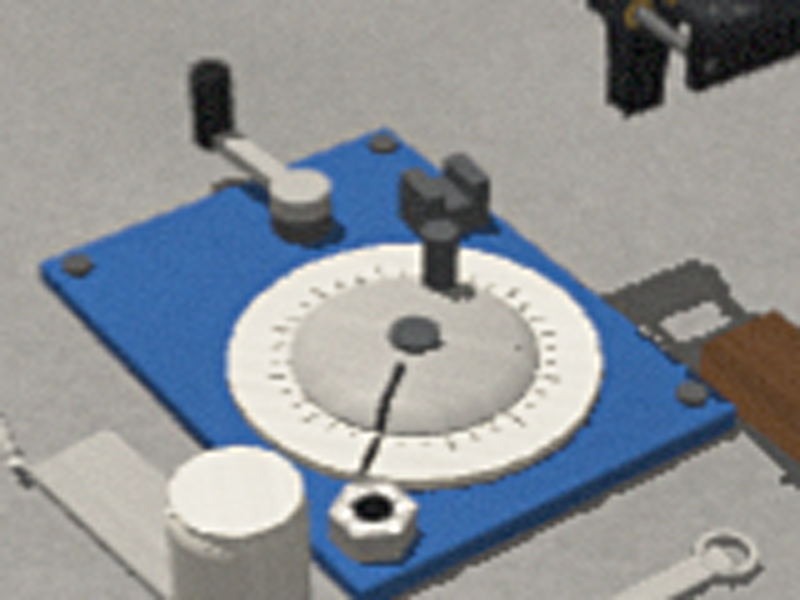

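View pics/top4.png

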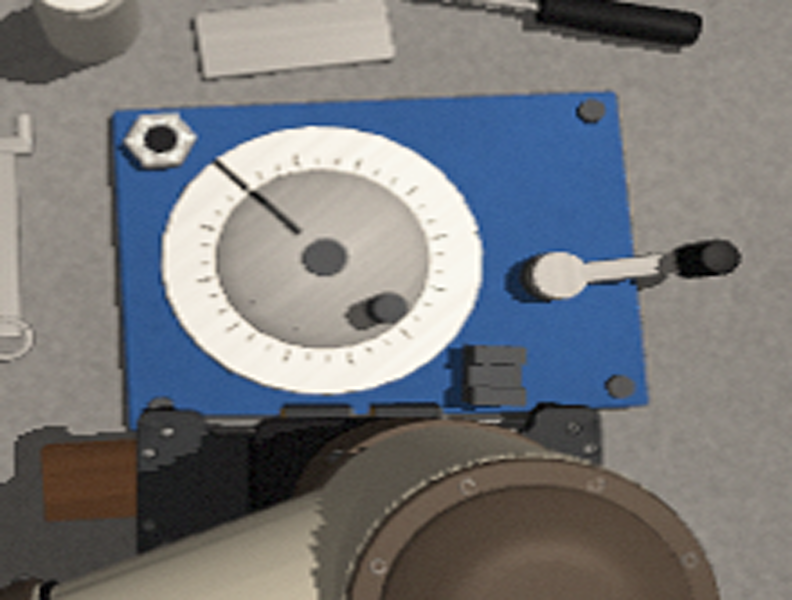

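The dial mark and target line now form one straight line in both views, agreeing to about 0.2°. Next is the lever.

```bash
python3 -m crank '[[1,[0,0.43,0],[0,0,0]],[1,[0.1,0.43,0],[0,0,0]],[1,[0.15,0.43,0],[0,0,0]],[1,[0.15,0.43,0],[0,0,0]],[1,[0.2,0.43,0],[0,0,0]],[1,[0.2,0.43,0],[0,0,0]],[1,[0,0,0],[0,0,0]]]' && python3 -m crank '[[1,[0,0,0],[0,0,-0.174]],[1,[0,0,0],[0,0,-0.174]],[1,[0,0,0],[0,0,-0.174]],[1,[0,0,0],[0,0,-0.174]],[1,[0,0,0],[0,0,-0.174]],[1,[0,0,0],[0,0,0]]]'; python3 - <<'E'
from h import *
s=r.sense(); print(s["joints"].round(1))
R=s["ee_rot"];p=s["tcp_pos"]
n=np.array([.777,.629,0]); K=np.array([.5294,-.2245,.056])
print((R.T@(K-.0365*n-p)*10).round(3))
E
```

```text
time_s: 8.05
tcp_pos: [0.4956, -0.2634, 0.141]
ee_rot: [[1.0, -0.005, -0.001], [-0.005, -1.0, -0.002], [-0.001, 0.002, -1.0]]
wrist_force: [-0.1, -0.2, -1.0]
gripper_width: 0.008
time_s: 8.65
tcp_pos: [0.4932, -0.2582, 0.1419]
ee_rot: [[0.775, 0.632, -0.002], [0.632, -0.775, 0.0], [-0.002, -0.002, -1.0]]
wrist_force: [0.6, 0.5, 0.5]
gripper_width: 0.001
[-10.9  19.7 -15.7   0.  -54.7 140.1]
[ 0.13  -0.033  0.859]
```

```bash
python3 -m crank '[[1,[0,-0.03,0.35],[0,0,0]],[1,[0,0,0.35],[0,0,0]],[1,[0,0,0.16],[0,0,0]],[1,[0.1,0,0],[0,0,0]],[1,[0,0,0],[0,0,0]]]'; python3 - <<'E'
from h import *
for n,a in(("scene",(90,235,145,325)),("top",(130,330,200,420))):
    c=r.capture(n); i=c["img"][a[0]:a[1],a[2]:a[3]]; cv2.imwrite(f"pics/{n}5.png",cv2.resize(i,None,fx=3.6,fy=3,interpolation=cv2.INTER_CUBIC) if n=="top" else cv2.resize(i,None,fx=4,fy=4,interpolation=cv2.INTER_CUBIC))
E
```

```text
time_s: 9.15
tcp_pos: [0.5009, -0.2493, 0.057]
ee_rot: [[0.775, 0.632, 0.001], [0.632, -0.775, -0.001], [-0.0, 0.001, -1.0]]
wrist_force: [0.3, -0.2, -0.3]
gripper_width: 0.004
```

View pics/scene5.png

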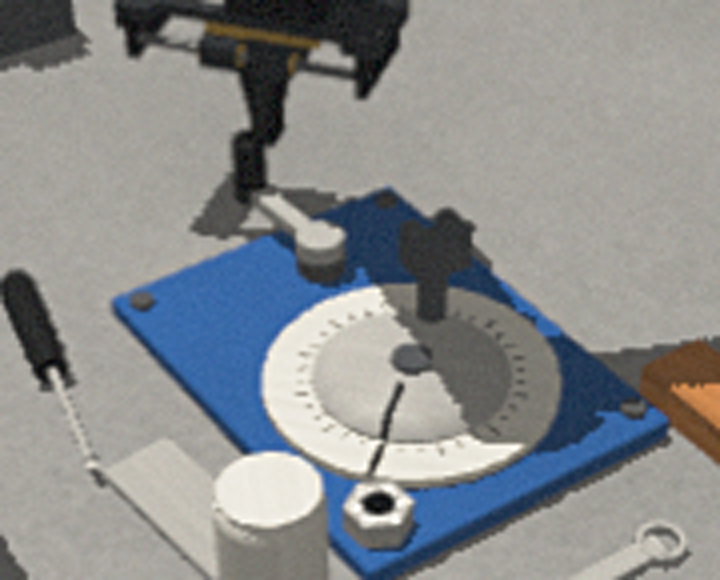

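View pics/top5.png

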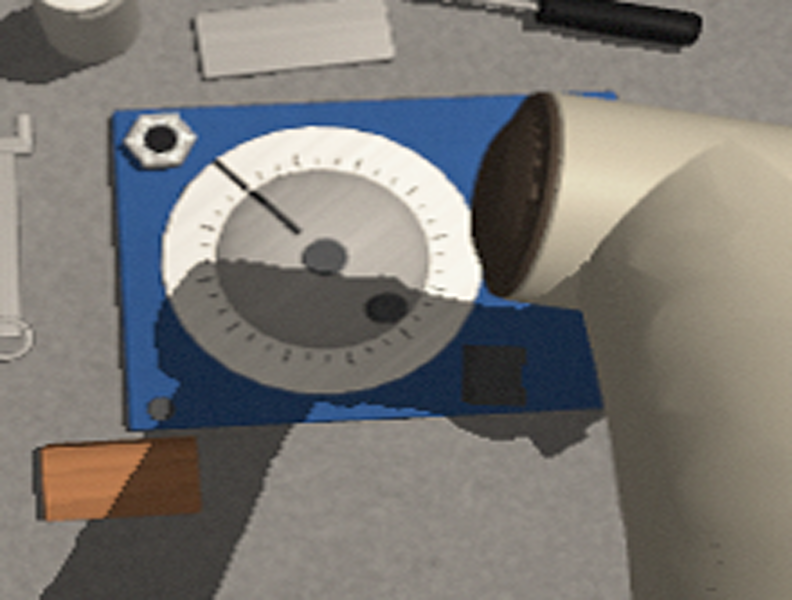

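```bash
python3 -m crank '[[1,[0.08,0,0],[0,0,0]],[1,[0.05,0,0],[0,0,0]],[1,[0.04,0.01,0],[0,0,0]],[1,[0.06,0.03,0],[0,0,0]],[1,[0.06,0.03,0],[0,0,0]],[1,[0.06,0.025,0],[0,0,0]],[1,[0,0,0],[0,0,0]]]'; python3 -m crank '[[1,[0.06,0.02,0],[0,0,0]],[1,[0.06,0.01,0],[0,0,0]],[1,[0.06,0,0],[0,0,0]]]'; python3 - <<'E'
from h import *
for n,a in(("scene",(90,235,145,325)),):
    c=r.capture(n); i=c["img"][a[0]:a[1],a[2]:a[3]]; cv2.imwrite(f"pics/{n}6.png",cv2.resize(i,None,fx=4,fy=4,interpolation=cv2.INTER_CUBIC))
E
```

```text
time_s: 9.95
tcp_pos: [0.5335, -0.2347, 0.0567]
ee_rot: [[0.775, 0.632, 0.001], [0.632, -0.775, -0.0], [0.001, 0.001, -1.0]]
wrist_force: [-0.6, -1.0, 0.7]
gripper_width: 0.003
time_s: 10.25
tcp_pos: [0.5484, -0.2255, 0.0566]
ee_rot: [[0.775, 0.632, -0.0], [0.632, -0.775, 0.0], [-0.0, -0.0, -1.0]]
wrist_force: [-2.7, -3.0, 0.4]
gripper_width: 0.002
```

View pics/scene6.png

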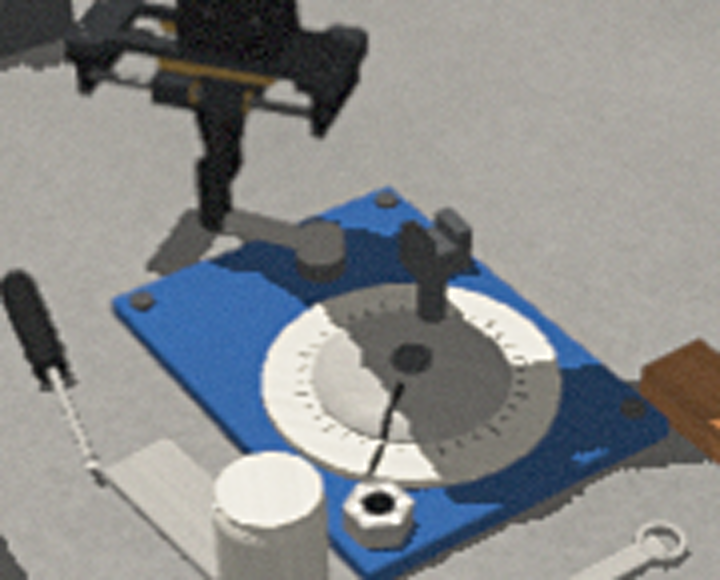

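```bash
python3 -m crank '[[1,[0.06,0,0],[0,0,0]],[1,[0.06,0,0],[0,0,0]],[1,[0.06,-0.01,0],[0,0,0]],[1,[0.06,-0.02,0],[0,0,0]],[1,[0.06,-0.025,0],[0,0,0]],[1,[0.05,-0.025,0],[0,0,0]]]'; python3 -m crank '[[1,[0.05,-0.03,0],[0,0,0]]]'; python3 - <<'E'
from h import *
for n,a in(("scene",(90,235,145,325)),("top",(130,330,200,420))):
    c=r.capture(n); i=c["img"][a[0]:a[1],a[2]:a[3]]; cv2.imwrite(f"pics/{n}7.png",cv2.resize(i,None,fx=3.6,fy=3,interpolation=cv2.INTER_CUBIC) if n=="top" else cv2.resize(i,None,fx=4,fy=4,interpolation=cv2.INTER_CUBIC))
E
```

```text
time_s: 10.9
tcp_pos: [0.5716, -0.1971, 0.0573]
ee_rot: [[0.775, 0.632, 0.002], [0.632, -0.775, -0.0], [0.001, 0.002, -1.0]]
wrist_force: [0.4, -3.3, 0.1]
gripper_width: 0.009
time_s: 11.0
tcp_pos: [0.5727, -0.1914, 0.0571]
ee_rot: [[0.775, 0.632, 0.001], [0.632, -0.775, 0.0], [0.001, 0.0, -1.0]]
wrist_force: [-0.2, -2.5, 0.4]
gripper_width: 0.004
```

View pics/scene7.png

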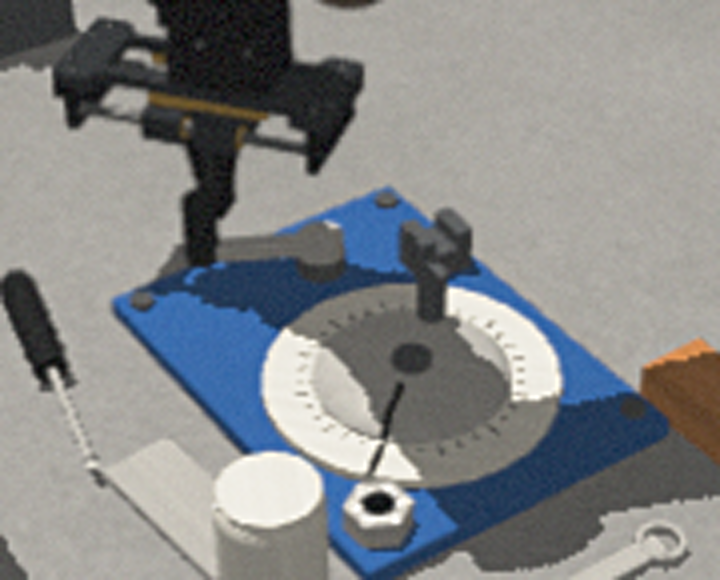

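View pics/top7.png

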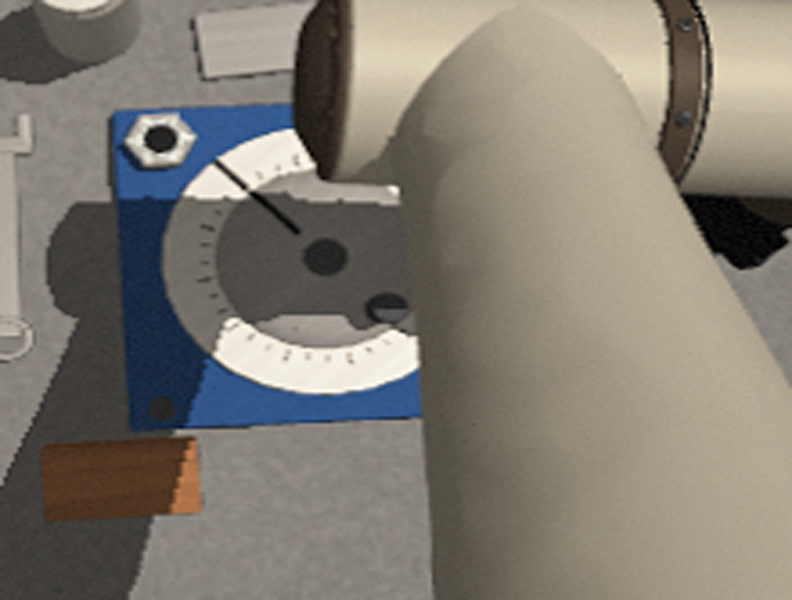

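```bash
python3 -m crank '[[1,[0.035,-0.02,0],[0,0,0]],[1,[0.02,-0.01,0],[0,0,0]],[1,[0,0,0],[0,0,0]]]'; python3 -m crank '[[1,[0.02,-0.01,0],[0,0,0]],[1,[0,0,0],[0,0,0]]]'; python3 -m crank '[[1,[0.02,-0.01,0],[0,0,0]],[1,[0,0,0],[0,0,0]]]'
```

```text
time_s: 11.4
tcp_pos: [0.5745, -0.1857, 0.0567]
ee_rot: [[0.775, 0.632, -0.0], [0.632, -0.775, 0.0], [-0.0, -0.0, -1.0]]
wrist_force: [-0.2, -1.0, 0.2]
gripper_width: 0.006
time_s: 11.6
tcp_pos: [0.5754, -0.1839, 0.0567]
ee_rot: [[0.775, 0.632, -0.0], [0.632, -0.775, 0.0], [-0.0, -0.0, -1.0]]
wrist_force: [-0.9, -2.0, 0.1]
gripper_width: 0.005
time_s: 11.8
tcp_pos: [0.5764, -0.1821, 0.0567]
ee_rot: [[0.775, 0.632, -0.0], [0.632, -0.775, -0.0], [-0.0, -0.0, -1.0]]
wrist_force: [-0.9, -2.6, -0.1]
gripper_width: 0.004
```

```bash
python3 -m crank '[[1,[0.015,-0.01,0],[0,0,0]],[1,[0,0,0],[0,0,0]]]'; python3 -m crank '[[1,[0.015,-0.01,0],[0,0,0]],[1,[0,0,0],[0,0,0]]]'; python3 -m crank '[[1,[0.015,-0.01,0],[0,0,0]],[1,[0,0,0],[0,0,0]]]'
```

```text
time_s: 12.0
tcp_pos: [0.5764, -0.1818, 0.0567]
ee_rot: [[0.775, 0.632, -0.001], [0.632, -0.775, -0.002], [-0.002, 0.001, -1.0]]
wrist_force: [-0.8, -8.1, -2.0]
gripper_width: 0.006
time_s: 12.2
tcp_pos: [0.5765, -0.1816, 0.0567]
ee_rot: [[0.776, 0.631, -0.002], [0.631, -0.776, -0.003], [-0.004, 0.001, -1.0]]
wrist_force: [-1.9, -13.7, -1.5]
gripper_width: 0.001
time_s: 12.4
tcp_pos: [0.5766, -0.1814, 0.0568]
ee_rot: [[0.776, 0.631, -0.003], [0.631, -0.776, -0.005], [-0.006, 0.002, -1.0]]
wrist_force: [-2.3, -20.2, -1.8]
gripper_width: 0.002
```

The tool has stopped moving while the force climbs to 20 N, so the lever is against its stop. I'll back off and look.

```bash
python3 -m crank '[[1,[-0.05,0.03,0],[0,0,0]],[1,[-0.15,0.05,0],[0,0,0]],[1,[-0.2,0.05,0],[0,0,0]],[1,[-0.1,0,-0.4],[0,0,0]],[1,[-0.2,0.1,-0.4],[0,0,0]],[1,[-0.4,0.2,-0.2],[0,0,0]],[1,[-0.4,0.25,0],[0,0,0]],[1,[-0.4,0.25,0],[0,0,0]]]'; python3 -m crank '[[1,[-0.3,0.2,0],[0,0,0]],[1,[0,0,0],[0,0,0]],[1,[0,0,0],[0,0,0]]]'; python3 - <<'E'
from h import *
c=r.capture("top"); s=r.capture("scene")
for q,n in((c,"top"),(s,"scene")):
    print(n,index(q,30,60,.048,.055),index(q,30,60,.03,.05),target(q))
for n,c,a in(("scene",s,(90,235,145,325)),("top",c,(130,330,200,420))):
    i=c["img"][a[0]:a[1],a[2]:a[3]]; cv2.imwrite(f"pics/{n}8.png",cv2.resize(i,None,fx=3.6,fy=3,interpolation=cv2.INTER_CUBIC) if n=="top" else cv2.resize(i,None,fx=4,fy=4,interpolation=cv2.INTER_CUBIC))
E
```

```text
time_s: 13.2
tcp_pos: [0.4894, -0.3699, 0.1585]
ee_rot: [[0.774, 0.633, 0.004], [0.633, -0.774, -0.0], [0.003, 0.003, -1.0]]
wrist_force: [1.3, -0.4, 0.0]
gripper_width: 0.009
time_s: 13.5
tcp_pos: [0.4784, -0.4037, 0.1566]
ee_rot: [[0.776, 0.631, 0.0], [0.631, -0.776, 0.001], [0.001, -0.0, -1.0]]
wrist_force: [0.3, 0.4, -0.4]
gripper_width: 0.005
top (np.float64(41.99425672104577), np.float64(130.7857142857143)) (np.float64(41.79292620989403), np.float64(120.73809523809526)) (np.float64(42.00876022438035), np.float64(191.20833333333331))
scene (np.float64(42.00100346913615), np.float64(146.21428571428572)) (np.float64(42.27366302701841), np.float64(135.95238095238093)) (np.float64(42.156272014276986), np.float64(178.83333333333334))
```

View pics/scene8.png

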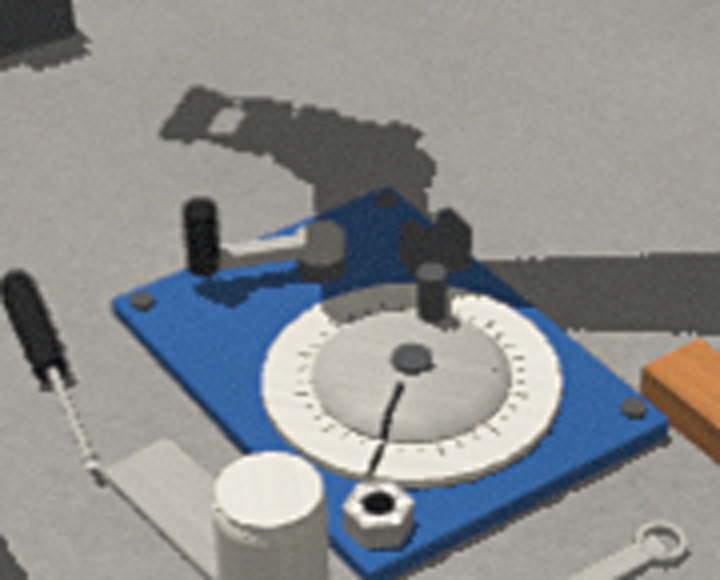

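View pics/top8.png

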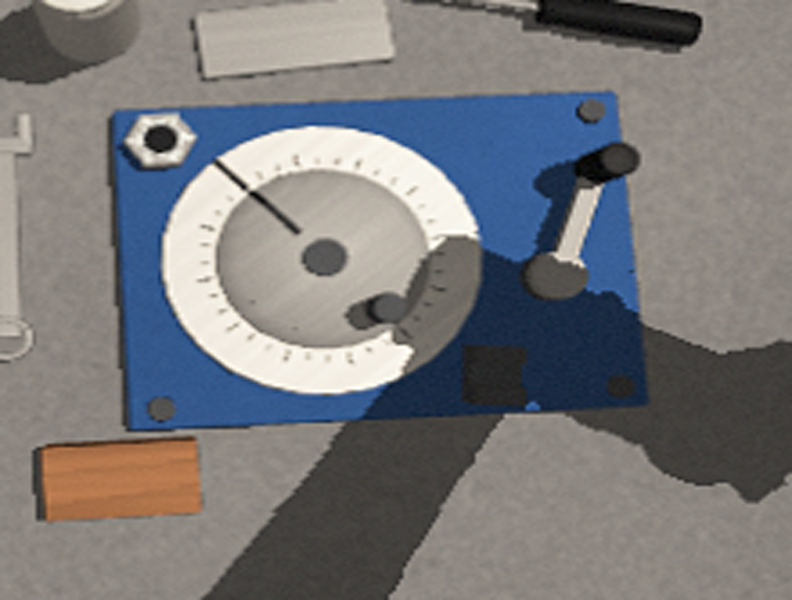

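The lever now points away from the robot, with the knob at (620,158) in the top crop. The dial line is still straight and nothing else has moved. I'll do one check of the lever angle and then hand in.

```bash
python3 - <<'E'
from h import *
c=r.capture("top")
k=ray(c,[(200+620/3.6,130+158/3)],.082)[0][:2]; h=np.array([.52006,-.14575]); d=k-h
print(k,np.hypot(*d),np.degrees(np.arctan2(d[1],d[0])), r.sense()["wrist_force"].round(1))
print(r.finish_job())
E
```

```text
[ 0.59619821 -0.17108553] 0.080242857726938 -18.40523087760472 [ 0.6 -0.1  0.6]
the job is handed in; nothing more can be done
None
```

The dial is set on its target line, the clamp lever is home against its stop, and the job is handed in at about 13.6 s of the 64 s allowed. I pushed with the shut fingertips throughout.

- **Dial:** I pushed the post anticlockwise by about 70°. The last top view put the index at 41.8–42.0° and the target line at 42.0°. The scene camera read 42.0–42.3° against 42.2°. The readings were the same before and after the lever push.
- **Lever:** I pushed the knob until the tool stopped moving while the wrist force rose to about 20 N, which I took as the stop. The last picture put the lever at about −18.4° in world axes. I had expected about −18.7° for the fully clamped position, working from the plate's direction.
- **Everything else:** The nut, V-block and wood block look unmoved in the final pictures, as do the visible parts of the other items. I judged this by eye rather than measuring it. The arm was clear of everything at hand-in.

No check failed. The two cameras disagreed by up to about 1.5° on the index while the dial was turning, but by no more than about 0.5° once it was on the line.

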